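# Weight down a ukulele bridge and end block on their plates

### The arm

A 7-joint arm with a two-finger parallel gripper is mounted at the origin on the work surface. World frame = base frame: x ahead of the robot, y to its left, z up, the work surface at z = 0. Lengths are in m, angles in rad, forces in N, time in s.
With the tool pointing down it reaches from about 0.35 to 0.9 m from the base axis. Payload 8.1 kg.
Tool frame: the origin (TCP) lies midway between the tips of the shut fingers; the grasp point (between the pads) lies 19 mm behind it (arm.hold_point_z is the distance from the TCP to the grasp point, in m); z points along the fingers, y is the direction in which the jaws open and shut (so a half turn about z gives the same grasp; the last joint's range is limited). The gripper opens to 92 mm and grips with 3 to 60 N. Pads are 19 mm wide; open, the fingers measure 130 mm over their backs; the gripper's body (75 mm by 190 mm) begins 47 mm behind the grasp point.
Start: joints at [1.018, 0.434, 0.025, 1.573, -0.012, 1.134, -0.075], TCP at [0.272, -0.563, 0.227] pointing down, gripper open.
Joint ranges: [-2.62, 2.62], [-0.44, 2.09], [-1.27, 1.32], [0.08, 2.57], [-1.32, 4.46], [0.12, 2], [-2.74, 2.74]. Speed limits (rad/s): [2.22, 2.22, 3.01, 3.01, 3.14, 3.14, 3.14].

### API

Orientations are given as a rotation vector (axis times angle).
In Python, from cell import arm gives the robot as it stands.
- The arm moves only by the shell command python3 -m pendant 'ROWS' [FORCE]. ROWS is JSON, a list of rows, each a list of 3 entries, a list of its own where there are three numbers: the shift along the tool's x, y, z in m, then the turn, a rotation vector about the tool's x, y, z in degrees, then the finger opening in m, from 0 to 0.0918. A call has 1 to 10 rows; each row shifts and turns the commanded pose from where the row before left it, along the tool's axes as they then stand; what a row does not reach is not made up. A row lasts 1/8 s, in which the tool goes at most 62.5 mm and 10.7 degrees, less where a joint would pass 70% of its speed; a pose out of reach is approached as far as the arm can. A call with a gripper value outside its range is refused whole. The fingers move at their own pace and stop on an object; FORCE is the grip in N (left out, the last holds). Time passes only in rows, so rows that do not move let the fingers close. It gives the time, the measured TCP pose, the force and the opening at its end, in the units of the state.
- arm.observe(): the state, without advancing time (a new reading comes with each control period).
- arm.get_image(name): name is "scene" or "top" or "wrist"; returns (picture, depth): 400x640x3 uint8, red, green, blue; 400x640 float32, m along the optical axis (not along the pixel's ray), 0 where there is no reading.
- arm.camera_params(name): a dict with "fovy" (degrees; the focal length in pixels is half the picture's height over the tangent of half this angle, whatever the lens; pixels are square), "cx", "cy" (the principal point, pixels), "rvec" (rotation vector, rad) and "tvec" (3), from world to camera coordinates, as OpenCV has them; the wrist camera has in their place "mount" (4x4, takes a point from camera to tool coordinates, whose origin is the TCP and whose axes are the flange's). Camera axes: x right, y down, z forward; pixel columns grow to the right and rows downward; lengths in m; the calibration is good to about 2 mm. The wrist camera is an equidistant fisheye: a pixel r from the principal point sees the ray r / f radians off the axis. A picture is of the moment at which its call begins: read the wrist's pose just before it. camera_params takes no time and is no camera call.
- arm.sign_off(): hands the job in, once; it reports no verdict.
Trained networks look in the newest picture that a camera, given by its name, has taken for a name from the list of things; names that differ only in an ending like _2 or _b are one class to them, and where a whole thing is asked for, a point or a joint stands for the part that bears it (a point fixed in the world has none). Each returns a list of dicts, best first, with "conf" (0 to 1); they miss things now and then, are a little off and sometimes report something else, mostly with a low value. They report only what shows in the picture. A call takes as long as a camera call. They do not tell look-alikes from the thing itself.
- arm.look_for(camera, label): "rect" ([centre column, centre row, width, height] in pixels, round what is visible of it).
- arm.masks_of(camera, label): "pixels" (400x640 bool, what is visible of it) and "rect" ([centre column, centre row, width, height] in pixels, round what is visible of it).
The state is a dict: "clock": time; "joints": joint angles; "dq": joint speeds; "joint_efforts": joint torques, N m; "position": TCP position; "ee_rot": TCP orientation; "force": force on the tool from outside, world axes, zero at the start; "ft_torque": the same for the moment, N m; "width": opening from 0.0 (shut) to 1.0 (fully open).
Only numpy, scipy, OpenCV 4.12 (cv2) and the standard library are available. Lean on these libraries where they do the work, as an engineer would, in place of code of your own. Each camera call takes 0.05 s, during which the arm holds its last target.

### The job

On the soundboard (the plate with the round soundhole) lay the thin bridge squarely on its pencilled rectangle, put the pale wooden caul on top of the bridge, centred and lying along it, and stand the round steel weight upright on the middle of the caul. On the back plate (the one without a hole) lay the end block squarely on its pencilled rectangle and set the square steel weight flat on the middle of the block. Set each piece down gently without dropping it, let everything go, and leave the jar, the ruler and the sanding block where they are.

Things in the scene. Friction and masses are not known exactly. Their poses are not given: they have to be found in the camera images.
- soundboard_mark (a point): Centre of the pencilled rectangle (92 x 38 mm, for the bridge) on the soundboard: fixed flat spruce plate, 170 x 240 x 4 mm, pencilled guitar outline, round dark soundhole (an inlay), left or right of the robot. On the plate's upper face, 4 mm above the bench. x: along the rectangle's long side; y: towards the soundhole centre, 80 mm away (plate centre at y = 35 mm); z: up.
- backboard_mark (a point): Centre of the pencilled rectangle (70 x 50 mm, for the end block) on the back plate: fixed flat wooden plate, 170 x 240 x 4 mm, pencilled guitar outline and centre line, no hole, on the other side from the soundboard. On the plate's upper face, 4 mm above the bench. x: along the rectangle's long side; y: along the centre line to the plate centre at y = 35 mm; z: up.
- bridge_mid (a point): The bridge: thin flat bar of dark brown wood, 84 (x) x 30 (y) x 10 (z) mm, with a white line and four small dots on its top, 30 g. Loose, lies flat on the bench (bench top is z = 0) at the start. The point is its centre, half-way up; x is the long direction, z is up.
- caul_mid (a point): The caul: pale wooden bar faced with cork below, 90 (x) x 38 (y) x 22 (z) mm, 60 g. Loose, lies flat on the bench (bench top is z = 0) at the start. The point is its centre, half-way up; x is the long direction, z is up.
- round_weight_mid (a point): The round weight: upright steel cylinder, 50 mm in diameter and 34 mm high, with a small knob on top (22 mm across) that makes it 50 mm high in all, about 0.55 kg. Loose, stands on the bench (z = 0). The point is on its axis, 25 mm above its underside; z is up.
- end_block_mid (a point): The end block: reddish-brown wooden block, 62 (x) x 42 (y) x 26 (z) mm, with two dark dots on its top, 45 g. Loose, lies flat on the bench (bench top is z = 0) at the start. The point is its centre, half-way up; x is the long direction, z is up.
- square_weight_mid (a point): The square weight: plain steel block, 46 x 46 x 30 (z) mm, about 0.5 kg. Loose, lies on the bench (z = 0). The point is its centre, half-way up; x and y are square to its sides, z is up.
- jar: Bystander: small amber glass jar with a bare metal lid, 42 mm in diameter, 42 mm high, standing among the loose pieces. The origin is the centre of its underside. Do not disturb it.
- ruler: Bystander: flat metal ruler, 150 (x) x 25 (y) x 3 mm, lying on the bench beyond the loose pieces. The origin is the centre of its underside. Do not disturb it.
- sanding_block: Bystander: cork sanding block, 70 (x) x 40 (y) x 28 mm, lying on the bench beyond the loose pieces. The origin is the centre of its underside. Do not disturb it.
Mind the look-alikes: they are no part of the job. Leave any red look-alike of the part that bears square_weight_mid alone.

How it is judged:
At the end, for the whole second after the job is handed in: Bridge and end block centred on their rectangles within 10 mm, caul on bridge within 10 mm, these three along within 0.2 rad; round weight on caul and square weight on block within 12 mm of the middle; each resting on the one below (height within 4 mm, tilt under 0.12 rad), released and at rest (horizontal distance between bridge_mid and soundboard_mark below 0.01 m and z of bridge_mid in the frame of soundboard_mark between 0.001 and 0.009 m and angle between each of bridge_mid, caul_mid, round_weight_mid, end_block_mid, square_weight_mid's own z axis and vertical below 0.12 rad and angle between the x axis of bridge_mid and the x axis of soundboard_mark, either way round below 0.2 rad and horizontal distance between caul_mid and bridge_mid below 0.01 m and z of caul_mid in the frame of bridge_mid between 0.012 and 0.02 m and angle between the x axis of caul_mid and the x axis of bridge_mid, either way round below 0.2 rad and horizontal distance between round_weight_mid and caul_mid below 0.012 m and z of round_weight_mid in the frame of caul_mid between 0.032 and 0.04 m and horizontal distance between end_block_mid and backboard_mark below 0.01 m and z of end_block_mid in the frame of backboard_mark between 0.009 and 0.017 m and angle between the x axis of end_block_mid and the x axis of backboard_mark, either way round below 0.2 rad and horizontal distance between square_weight_mid and end_block_mid below 0.012 m and z of square_weight_mid in the frame of end_block_mid between 0.024 and 0.032 m and linear speed of each of bridge, caul, round_weight, end_block, square_weight below 0.02 m/s); the robot touches nothing.
It fails at once if the jar is moved by more than 20 mm (distance of jar from where it was at the start of the episode above 0.02 m).
It fails at once if the ruler is moved by more than 20 mm (distance of ruler from where it was at the start of the episode above 0.02 m).
It fails at once if the sanding block is moved by more than 20 mm (distance of sanding_block from where it was at the start of the episode above 0.02 m).
It fails at once if a piece is dropped (falls free for more than about 20 mm) ((linear speed of bridge above 0.6 m/s and contact force between the fingers and bridge below 0.05 N) or (linear speed of caul above 0.6 m/s and contact force between the fingers and caul below 0.05 N) or (linear speed of round_weight above 0.6 m/s and contact force between the fingers and round_weight below 0.05 N) or (linear speed of end_block above 0.6 m/s and contact force between the fingers and end_block below 0.05 N) or (linear speed of square_weight above 0.6 m/s and contact force between the fingers and square_weight below 0.05 N)).
It also fails if it takes over 136 s, if anything falls off the work surface, if the arm or the gripper's body presses on something with over 40 N, if the wrist force passes 120 N, or if a joint passes its speed limit or range.

## Working session

There is one attempt and no reset: what is moved stays moved. The work goes in short steps, Python scripts to look and compute and a shell command to move; the robot and the scene stay as the last step left them, time stands still between calls to the robot, and variables do not carry over. Pictures are saved under pics/ and viewed, and the job is handed in when it is done.

```bash
ls; mkdir -p pics; python3 - <<'E'
from cell import arm
import cv2
s=arm.observe(); print(s)
for n in("top","scene","wrist"):
    im,d=arm.get_image(n); cv2.imwrite(f"pics/{n}0.png",im[:,:,::-1]); print(n,arm.camera_params(n))
print(arm.hold_point_z)
E
```

```text
pics
{'clock': 0.0, 'joints': array([ 1.0184403 ,  0.43522387,  0.02495671,  1.57407935, -0.01158786,
        1.13396462, -0.07507043]), 'dq': array([ 0.00119774, -0.00095444, -0.00068964,  0.00226177, -0.00072905,
       -0.00043705, -0.00054378]), 'joint_efforts': array([-4.68771577e-04, -6.67839932e+01,  9.85440910e-01, -3.14459753e+01,
       -6.02378463e-02,  4.25973732e-02,  1.48578292e-04]), 'position': array([ 0.27145734, -0.5624254 ,  0.22595108]), 'ee_rot': array([-3.06108175e+00, -7.00180816e-01,  7.53380586e-04]), 'force': array([-0.57041066, -0.52200342,  0.24054053]), 'ft_torque': array([ 0.06198947, -0.00935515, -0.00581254]), 'width': 0.9986316018036396}
top {'fovy': 53.03333775088374, 'cx': 316.8355646958438, 'cy': 203.48085906489797, 'rvec': array([ 2.11560681, -2.1844178 ,  0.05558735]), 'tvec': array([0.03566144, 0.56019615, 0.80478784])}
scene {'fovy': 42.045637133077506, 'cx': 323.48383590546763, 'cy': 191.33682297622084, 'rvec': array([ 2.41617454,  0.94753433, -0.29529207]), 'tvec': array([-0.39801487, -0.29152782,  1.36515784])}
wrist {'fovy': 65.70646984690485, 'cx': 325.5984308186115, 'cy': 199.79368188117314, 'mount': array([[-4.33328349e-05, -9.67699299e-01, -2.52107248e-01,
         6.82613003e-02],
       [ 9.99999964e-01, -1.08662632e-04,  2.45212780e-04,
        -1.82262237e-04],
       [-2.64686873e-04, -2.52107228e-01,  9.67699269e-01,
        -1.56736020e-01],
       [ 0.00000000e+00,  0.00000000e+00,  0.00000000e+00,
         1.00000000e+00]])}
0.0188
```

View pics/top0.png

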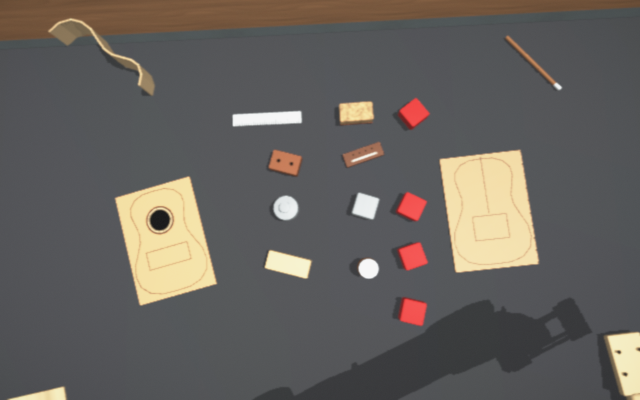

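View pics/scene0.png

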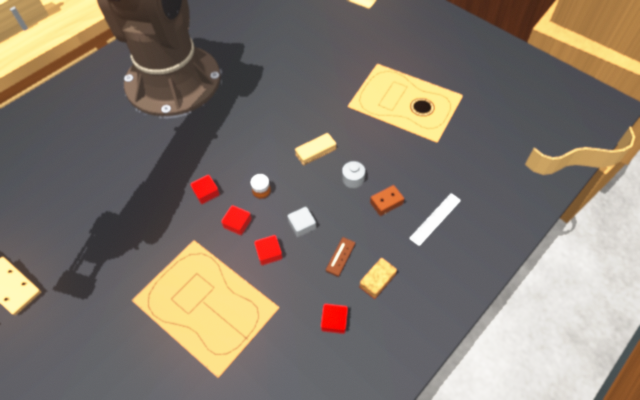

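View pics/wrist0.png

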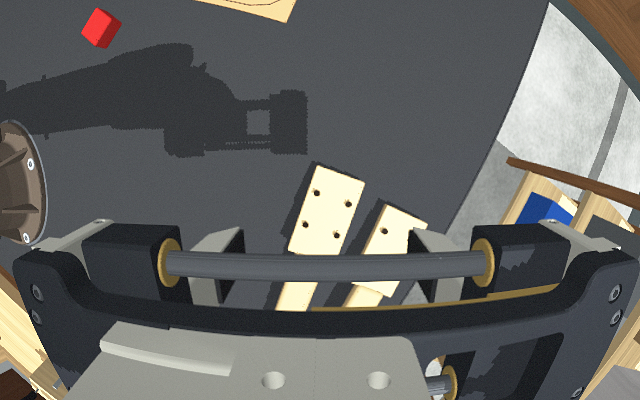

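The top picture shows:
- Soundboard at (165,240), with its pencilled rectangle at (169,256). Back plate at (490,211), with its rectangle at (491,227).
- Bridge (363,154), end block (285,162), caul (288,264), round weight with knob (286,208).
- Jar with white lid (369,268), ruler (267,118), sanding block (356,112).

Candidates for the square weight are the grey one at (366,206) and the red ones at (414,113), (411,207), (413,256) and (413,312). Only the grey one is plain steel, so that is the one meant. I'll enlarge to confirm and measure.

```bash
cat > h.py <<'E'
import numpy as np, cv2
from cell import arm
from scipy.spatial.transform import Rotation as R
def cam(n):
    p=arm.camera_params(n); f=200/np.tan(np.radians(p["fovy"])/2)
    K=np.array([[f,0,p["cx"]],[0,f,p["cy"]],[0,0,1.]])
    Rm=R.from_rotvec(p["rvec"]).as_matrix(); return K,Rm,np.array(p["tvec"])
def plane(n,uv,z):
    K,Rm,t=cam(n); uv=np.atleast_2d(uv).astype(float)
    r=(np.linalg.inv(K)@np.c_[uv,np.ones(len(uv))].T).T@Rm   # world dirs
    c=-Rm.T@t; s=(z-c[2])/r[:,2]; return c+s[:,None]*r
def cloud(n,d):
    K,Rm,t=cam(n); v,u=np.mgrid[:400,:640]
    P=np.stack([(u-K[0,2])/K[0,0]*d,(v-K[1,2])/K[1,1]*d,d],-1); return (P-t)@Rm
def wcloud(pos,rv,d):
    p=arm.camera_params("wrist"); f=200/np.tan(np.radians(p["fovy"])/2)
    v,u=np.mgrid[:400,:640]; x=u-p["cx"]; y=v-p["cy"]; r=np.hypot(x,y)+1e-9; th=r/f
    P=np.stack([np.tan(th)*x/r*d,np.tan(th)*y/r*d,d],-1)
    M=np.array(p["mount"]); P=P@M[:3,:3].T+M[:3,3]
    return P@R.from_rotvec(rv).as_matrix().T+pos
def rect(pts):
    c,wh,a=cv2.minAreaRect((np.asarray(pts)[:,:2]*1000).astype(np.float32))
    if wh[0]<wh[1]: wh=(wh[1],wh[0]); a+=90
    a=(a+90)%180-90
    return np.round(c,1),np.round(wh,1),round(a,1)
E
python3 - <<'E'
from h import *
im,d=arm.get_image("top"); C=cloud("top",d)
K,Rm,t=cam("top"); print("campos",-Rm.T@t)
cv2.imwrite("pics/crop1.png",cv2.resize(im[90:340,220:450,::-1],None,fx=2.4,fy=2.4,interpolation=cv2.INTER_CUBIC))
H=dict(bridge_mid=.01,caul_mid=.022,round_weight_mid=.034,end_block_mid=.026,square_weight_mid=.03,jar=.042,ruler=.003,sanding_block=.028)
for k,h in H.items():
    for m in arm.masks_of("top",k)[:3]:
        if m["conf"]<.3: continue
        px=m["pixels"]; P=C[px]; zt=np.median(P[:,2])
        v,u=np.nonzero(px&(abs(C[...,2]-h)<.006))
        if len(u)<10: print(k,"few",zt,m["rect"]);continue
        W=plane("top",np.c_[u,v],h)
        print(k,round(m["conf"],2),np.round(m["rect"]),"z",np.round([zt,P[:,2].max()],4),rect(W),"mean",np.round(W.mean(0)[:2]*1000,1))
E
```

```text
campos [ 0.48017411 -0.01836028  0.85549439]
bridge_mid 0.88 [362. 156.  40.  21.] z [0.0083 0.8555] (array([664.9, -81.6]), array([82.4, 30.2]), -72.5) mean [664.6 -81.7]
bridge_mid 0.57 [287. 265.  44.  27.] z [0.0203 0.8555] (array([448. ,  75.5]), array([92.1, 18.3]), 54.1) mean [449.5  76.7]
caul_mid 0.89 [286. 264.  48.  24.] z [0.0203 0.8555] (array([438.3,  82.7]), array([89.3, 37.9]), 74.5) mean [438.4  82.7]
caul_mid 0.41 [288. 208.  26.  25.] z [0.0336 0.8555] (array([543.7,  65.5]), array([33.7,  6.8]), -31.3) mean [543.   65.1]
round_weight_mid 0.64 [286. 209.  27.  25.] z [0.0336 0.8555] (array([554.4,  82.6]), array([47.9, 47.7]), 88.1) mean [554.1  82.6]
end_block_mid 0.7 [285. 165.  35.  27.] z [0.0243 0.8555] (array([651.5,  83.4]), array([62.1, 42. ]), 72.9) mean [651.4  83.4]
square_weight_mid 0.87 [366. 204.  25.  21.] z [0.0282 0.8555] (array([553.2, -80.8]), array([45.8, 45. ]), -18.3) mean [553.  -80.5]
square_weight_mid 0.83 [410. 209.  31.  30.] z [0.0279 0.8555] (array([ 548.8, -175.3]), array([45.8, 45.4]), -26.8) mean [ 548.7 -175.2]
square_weight_mid 0.81 [414. 115.  31.  30.] z [0.0278 0.8555] (array([ 745.5, -190.5]), array([45.8, 45.5]), -54.4) mean [ 745.6 -190.4]
jar 0.69 [368. 267.  19.  18.] z [0.0401 0.8555] (array([427.7, -81.3]), array([35.8, 33.6]), 88.5) mean [427.  -80.4]
ruler 0.89 [267. 121.  66.  14.] z [0.0015 0.8555] (array([754.9, 124.1]), array([148.5,  25.6]), -89.8) mean [754.9 124.1]
ruler 0.41 [362. 156.  40.  20.] z [0.0083 0.8555] (array([665.7, -82.7]), array([84.2, 32.5]), -73.5) mean [665.5 -83.2]
sanding_block 0.68 [356. 115.  30.  24.] z [0.026  0.8555] (array([753.5, -69.8]), array([68.6, 40.3]), -88.6) mean [753.6 -69.9]
```

View pics/crop1.png

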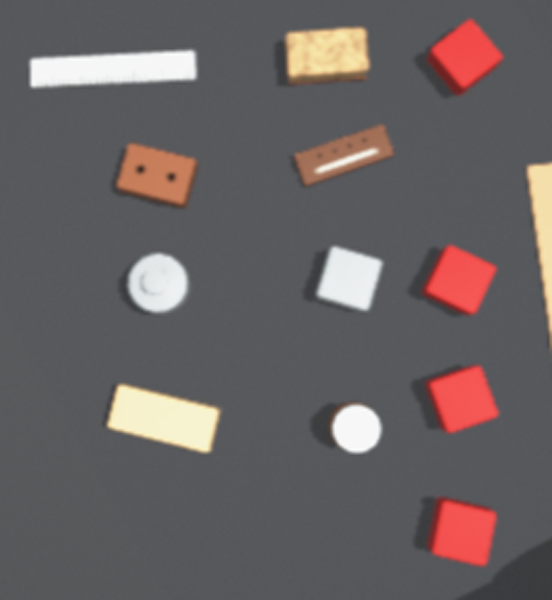

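The crop confirms it: the grey steel square is at crop (350,278), i.e. top (366,206), and all the others are red. Measured sizes match the given ones. Next, the marks.

```bash
python3 - <<'E'
from h import *
im,d=arm.get_image("top")
hsv=cv2.cvtColor(im,cv2.COLOR_RGB2HSV)
m=((hsv[...,1]>50)&(hsv[...,2]>150)&(hsv[...,0]>10)&(hsv[...,0]<30)).astype(np.uint8)
n,l,st,ce=cv2.connectedComponentsWithStats(m)
for i in range(1,n):
    if st[i,4]<3000: continue
    cs,_=cv2.findContours((l==i).astype(np.uint8),0,2)
    u=cs[0][:,0]; W=plane("top",u,.004); c,wh,a=rect(W); print(st[i],c,wh,a)
    for s in(1,-1):
        th=np.radians(a); dirv=np.array([np.cos(th),np.sin(th)])*s
        print(" mark cand",c-35*dirv,"y-axis",dirv,"hole",c+45*dirv)
for nm in("soundboard_mark","backboard_mark"):
    for r in arm.look_for("top",nm)[:2]: print(nm,r["conf"],np.round(r["rect"],1),plane("top",[r["rect"][:2]],.004)*1000)
print("hole",plane("top",[[160,219.5]],.004)*1000)
big=cv2.resize(im[...,::-1],None,fx=5,fy=5,interpolation=cv2.INTER_CUBIC)
a=big[750:1550,550:1100]; b=big[730:1380,2180:2720]
cv2.imwrite("pics/sb.png",cv2.resize(a,None,fx=.7,fy=.7));cv2.imwrite("pics/bb.png",cv2.resize(b,None,fx=.8,fy=.8))
E
```

```text
[ 440  150   99  123 9641] [ 537.3 -339. ] [241.9 171.6] 4.6
 mark cand [ 502.41273925 -341.80696235] y-axis [0.99677888 0.08019892] hole [ 582.15504953 -335.39104841]
 mark cand [ 572.18726075 -336.19303765] y-axis [-0.99677888 -0.08019892] hole [ 492.44495047 -342.60895159]
[ 115  176  102  130 8512] [496.4 349.5] [242.  172.3] 14.2
 mark cand [462.46941275 340.91424149] y-axis [0.96944535 0.24530739] hole [540.02504075 360.53883236]
 mark cand [530.33058725 358.08575851] y-axis [-0.96944535 -0.24530739] hole [452.77495925 338.46116764]
soundboard_mark 0.87 [163.6 239.6  97.  130.6] [[496.48699834 351.64592856   4.        ]]
soundboard_mark 0.54 [365.1 205.3  25.8  25.4] [[555.97588529 -83.67317654   4.        ]]
backboard_mark 0.89 [489.2 212.6  95.6 122.6] [[ 531.88542838 -341.07164652    4.        ]]
hole [[540.14968414 359.92230006   4.        ]]
```

View pics/sb.png

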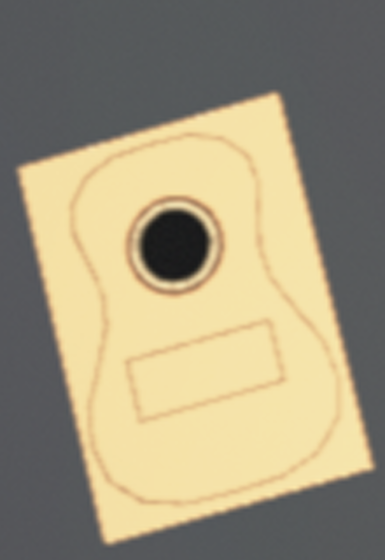

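View pics/bb.png

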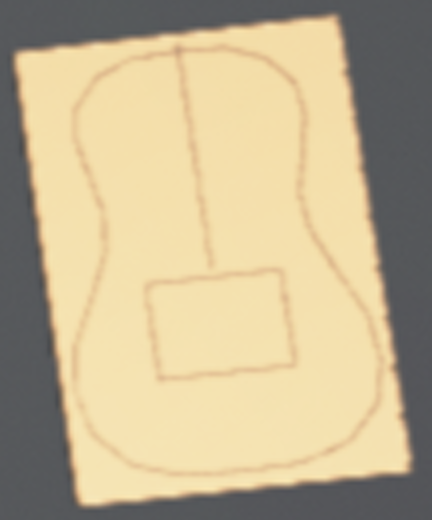

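```bash
python3 - <<'E'
from h import *
for nm,pts in dict(sb=[(127,360),(270,322),(285,379),(140,421)],bb=[(148,283),(281,269),(295,365),(160,379)],sbp=[(18,168),(280,93),(374,467),(106,543)],bbp=[(15,52),(338,14),(411,471),(80,507)]).items():
    p=np.array(pts,float)
    p=(p/.7/5+[110,150]) if nm[0]=='s' else (p/.8/5+[436,146])
    W=plane("top",p-.4,.004)[:,:2]*1000
    e=lambda a,b:(np.round(np.hypot(*(W[b]-W[a])),1),np.round(np.degrees(np.arctan2(*(W[b]-W[a])[::-1])),1))
    print(nm,np.round(W.mean(0),1),e(0,1),e(3,2),e(3,0),e(2,1))
E
```

```text
sb [462.3 341.1] (np.float64(91.7), np.float64(-77.0)) (np.float64(93.1), np.float64(-75.7)) (np.float64(38.3), np.float64(12.9)) (np.float64(36.2), np.float64(15.0))
bb [ 502.7 -342.3] (np.float64(68.8), np.float64(-85.8)) (np.float64(69.4), np.float64(-85.7)) (np.float64(50.2), np.float64(3.2)) (np.float64(50.1), np.float64(3.9))
sbp [496.3 348.8] (np.float64(171.6), np.float64(-76.1)) (np.float64(170.4), np.float64(-75.9)) (np.float64(239.1), np.float64(14.4)) (np.float64(238.7), np.float64(14.1))
bbp [ 537.3 -339.1] (np.float64(170.1), np.float64(-85.4)) (np.float64(169.1), np.float64(-85.3)) (np.float64(240.7), np.float64(4.6)) (np.float64(240.5), np.float64(4.3))
```

Marks, from both the corner fits and the plates: soundboard (462.4, 341.0) with long side at -76°, back plate (502.5, -342.1) with long side at -85.4°. The bridge goes first.

```bash
cat > go.py <<'E'
import sys
from h import *
def go(x,y,z,jaw):
    s=arm.observe(); p=s["position"]; M=R.from_rotvec(s["ee_rot"])
    ya=M.as_matrix()[:,1]; cur=np.degrees(np.arctan2(ya[1],ya[0]))
    best=(jaw-cur+90)%180-90; tgt=np.radians(cur+best)
    yv=np.array([np.cos(tgt),np.sin(tgt),0]); zv=np.array([0,0,-1.]); T=np.c_[np.cross(yv,zv),yv,zv]
    turn=np.degrees((M.inv()*R.from_matrix(T)).as_rotvec())
    d=np.array([x,y,z])/1000-p
    print("t",round(s["clock"],2),"pos",np.round(p*1000,1),"jaw",round(cur,1),"w",round(s["width"]*91.8,1),"F",np.round(s["force"],1),"q7",round(s["joints"][6],2))
    print("turn",np.round(turn,2),"| shift after turn mm",np.round(T.T@d*1000,1),"| shift now",np.round(M.as_matrix().T@d*1000,1))
if __name__=="__main__": go(*map(float,sys.argv[1:]))
E
python3 go.py 665 -81.6 150 17.5
```

```text
t 0.75 pos [ 271.7 -562.8  226.8] jaw -64.2 w 91.5 F [-0.2  0.7  0.7] q7 -0.08
turn [  0.     0.   -81.73] | shift after turn mm [340.7 519.8  76.8] | shift now [ 563.4 -262.4   76.8]
```

```bash
python3 -m pendant '[[[0.056,-0.026,0],[0,0,0],0.0918],[[0.056,-0.026,0],[0,0,0],0.0918],[[0.056,-0.026,0],[0,0,0],0.0918],[[0.056,-0.026,0],[0,0,0],0.0918],[[0.056,-0.026,0],[0,0,0],0.0918],[[0.056,-0.026,0],[0,0,0],0.0918],[[0.056,-0.026,0],[0,0,0],0.0918],[[0.056,-0.026,0],[0,0,0],0.0918],[[0.056,-0.026,0],[0,0,0],0.0918],[[0.056,-0.026,0],[0,0,0],0.0918]]' 25
python3 -m pendant '[[[0,0,0.01],[0,0,-10.2],0.06],[[0,0,0.01],[0,0,-10.2],0.06],[[0,0,0.01],[0,0,-10.2],0.06],[[0,0,0.01],[0,0,-10.2],0.06],[[0,0,0.01],[0,0,-10.2],0.06],[[0,0,0.01],[0,0,-10.2],0.06],[[0,0,0.01],[0,0,-10.2],0.06],[[0,0,0.01],[0,0,-10.2],0.06],[[0,0,0],[0,0,0],0.06]]'
python3 go.py 665 -81.6 150 17.5
```

```text
clock: 2.0
position: [0.6642, -0.0838, 0.2269]
ee_rot: [3.062, 0.7, 0.001]
force: [1.2, -0.4, 0.6]
width: 0.999
clock: 3.12
position: [0.6624, -0.0856, 0.1458]
ee_rot: [-1.861, -2.529, 0.001]
force: [1.4, -0.0, -0.0]
width: 0.651
t 3.12 pos [662.4 -85.6 145.8] jaw 17.3 w 59.7 F [ 1.4 -0.  -0. ] q7 0.11
turn [-0.09 -0.05 -0.22] | shift after turn mm [ 3.   3.7 -4.2] | shift now [ 3.1  3.7 -4.2]
```

Wrist check above the bridge.

```bash
cat > wl.py <<'E'
import sys
from h import *
def look(label,h,name,tol=.005):
    s=arm.observe(); im,d=arm.get_image("wrist")
    C=wcloud(s["position"],s["ee_rot"],d); cv2.imwrite(f"pics/{name}.png",im[...,::-1])
    for m in arm.masks_of("wrist",label)[:2]:
        if m["conf"]<.3: continue
        k=m["pixels"]&(d>0)&(abs(C[...,2]-h)<tol)
        if k.sum()<30: print("few",m["rect"]);continue
        print(label,round(m["conf"],2),np.round(m["rect"]),"z",np.round(np.median(C[k][:,2])*1000,1),rect(C[k]))
if __name__=="__main__": look(sys.argv[1],float(sys.argv[2])/1000,sys.argv[3])
E
python3 wl.py bridge_mid 10 w1
```

```text
bridge_mid 0.87 [331. 185.  31.  84.] z 8.8 (array([666.6, -82. ]), array([83.6, 29.9]), -73.2)
```

View pics/w1.png

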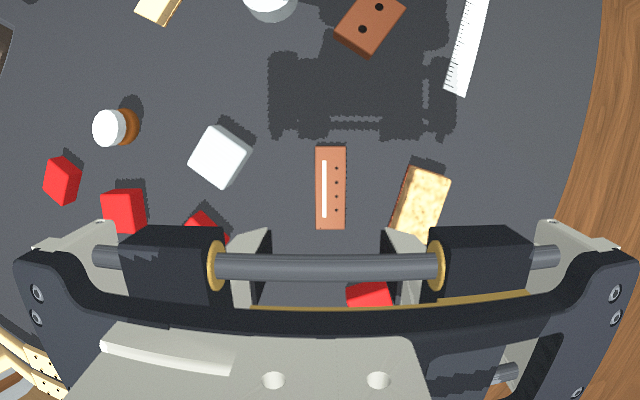

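The wrist view shows the bridge at (331,187), square to the jaws, and agrees with the top camera within 2 mm. Descending.

```bash
python3 go.py 665.8 -81.8 3 17.2; python3 -m pendant '[[[0.003,0.0045,0.02],[0,0,0],0.06],[[0,0,0.04],[0,0,0],0.06],[[0,0,0.04],[0,0,0],0.06],[[0,0,0.02],[0,0,0],0.06],[[0,0,0],[0,0,0],0.06],[[0,0,0],[0,0,0],0.06]]'; python3 go.py 665.8 -81.8 3 17.2
```

```text
t 3.23 pos [663.1 -85.4 147. ] jaw 17.1 w 59.9 F [ 0.6  0.3 -0.3] q7 0.1
turn [ 0.01 -0.01 -0.08] | shift after turn mm [  2.6   3.6 144. ] | shift now [  2.6   3.6 144. ]
clock: 3.98
position: [0.6675, -0.0808, 0.0281]
ee_rot: [1.86, 2.53, 0.002]
force: [-0.1, 0.2, 0.4]
width: 0.656
t 3.98 pos [667.5 -80.8  28.1] jaw 17.3 w 60.3 F [-0.1  0.2  0.4] q7 0.04
turn [0.12 0.04 0.15] | shift after turn mm [-0.4 -2.  25.1] | shift now [-0.4 -2.  25.1]
```

```bash
python3 -m pendant '[[[0,-0.0015,0.012],[0,0,0],0.06],[[0,0,0.012],[0,0,0],0.06],[[0,0,0],[0,0,0],0.06],[[0,0,0],[0,0,0],0.06]]'; python3 go.py 665.8 -81.8 3 17.2
```

```text
clock: 4.47
position: [0.665, -0.0815, 0.0027]
ee_rot: [-1.861, -2.531, -0.0]
force: [-0.7, 0.1, 0.1]
width: 0.652
t 4.47 pos [665.  -81.5   2.7] jaw 17.4 w 59.8 F [-0.7  0.1  0.1] q7 0.03
turn [-0.   -0.01  0.17] | shift after turn mm [-0.5  0.6 -0.3] | shift now [-0.5  0.6 -0.3]
```

```bash
python3 -m pendant '[[[0,0,0],[0,0,0],0.02],[[0,0,0],[0,0,0],0.02],[[0,0,0],[0,0,0],0.02],[[0,0,0],[0,0,0],0.02],[[0,0,-0.01],[0,0,0],0.02],[[0,0,-0.03],[0,0,0],0.02],[[0,0,-0.04],[0,0,0],0.02],[[0,0,-0.04],[0,0,0],0.02],[[0,0,0],[0,0,0],0.02]]' 25; python3 go.py 462.4 341 122.7 14.1; python3 wl.py bridge_mid 130 w2
```

```text
clock: 5.6
position: [0.6674, -0.0812, 0.1273]
ee_rot: [1.857, 2.527, 0.006]
force: [0.4, 0.1, -1.3]
width: 0.321
t 5.6 pos [667.4 -81.2 127.3] jaw 17.4 w 29.5 F [ 0.4  0.1 -1.3] q7 0.09
turn [0.38 0.12 3.27] | shift after turn mm [459.4 -96.    4.6] | shift now [464.1 -69.7   3. ]
bridge_mid 0.9 [325. 237.  56. 135.] z 133.1 (array([667.1, -78.4]), array([77.8, 30.5]), -72.8)
```

View pics/w2.png

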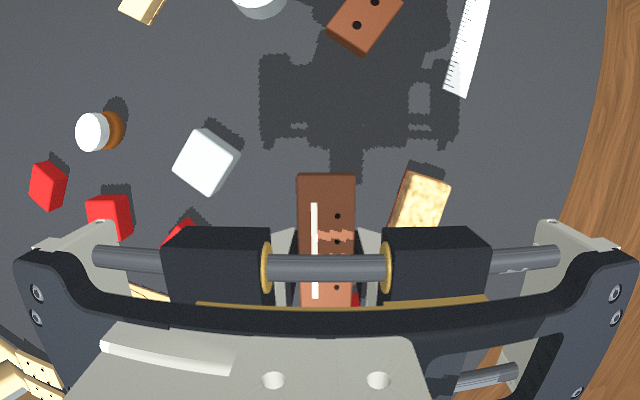

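The bridge is held at (325,237). Carrying it to the soundboard.

```bash
python3 -m pendant '[[[0,0,0],[0,0,3.2],0.02],[[0.051,-0.0107,0],[0,0,0],0.02],[[0.051,-0.0107,0],[0,0,0],0.02],[[0.051,-0.0107,0],[0,0,0],0.02],[[0.051,-0.0107,0],[0,0,0],0.02],[[0.051,-0.0107,0],[0,0,0],0.02],[[0.051,-0.0107,0],[0,0,0],0.02],[[0.051,-0.0107,0],[0,0,0],0.02],[[0.051,-0.0107,0],[0,0,0],0.02],[[0.051,-0.0107,0],[0,0,0],0.02]]'; python3 -m pendant '[[[0,0,0.02],[0,0,0],0.02],[[0,0,0.03],[0,0,0],0.02],[[0,0,0],[0,0,0],0.02],[[0,0,0],[0,0,0],0.02]]';python3 go.py 462.4 341 8 14.1
```

```text
clock: 6.95
position: [0.4578, 0.3406, 0.1215]
ee_rot: [-1.93, -2.478, 0.004]
force: [0.6, 0.6, -0.6]
width: 0.325
clock: 7.45
position: [0.4592, 0.3399, 0.0729]
ee_rot: [-1.931, -2.478, 0.001]
force: [-0.4, 0.5, -1.5]
width: 0.324
t 7.45 pos [459.2 339.9  72.9] jaw 14.2 w 29.8 F [-0.4  0.5 -1.5] q7 -0.81
turn [-0.03  0.01  0.06] | shift after turn mm [ 0.3  3.3 64.9] | shift now [ 0.3  3.4 64.9]
```

```bash
python3 -m pendant '[[[0,0.0033,0.02],[0,0,0],0.02],[[0,0,0.02],[0,0,0],0.02],[[0,0,0.015],[0,0,0],0.02],[[0,0,0],[0,0,0],0.02],[[0,0,0],[0,0,0],0.02]]';python3 go.py 462.4 341 7 14.1; python3 wl.py bridge_mid 25 w3
```

```text
clock: 8.07
position: [0.4627, 0.3411, 0.0181]
ee_rot: [1.93, 2.478, 0.001]
force: [0.0, 0.4, 0.9]
width: 0.32
t 8.07 pos [462.7 341.1  18.1] jaw 14.2 w 29.4 F [0.  0.4 0.9] q7 -0.85
turn [ 0.03 -0.02  0.07] | shift after turn mm [-0.  -0.3 11.1] | shift now [-0.  -0.3 11.1]
bridge_mid 0.94 [327. 240.  61. 136.] z 24.1 (array([462.7, 344.2]), array([77. , 30.4]), -75.6)
```

View pics/w3.png

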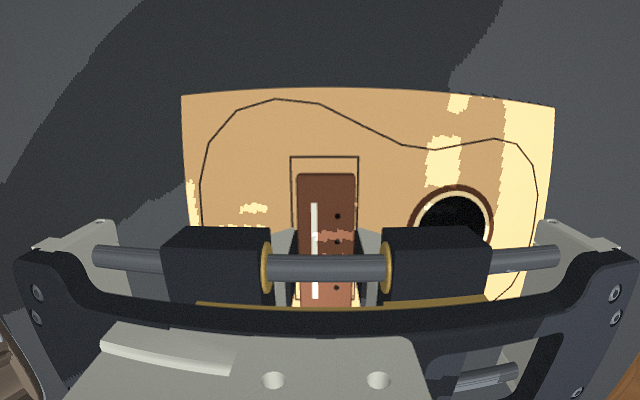

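The bridge (columns 296-356) sits square inside its rectangle (290-358). Lowering and releasing.

```bash
python3 -m pendant '[[[0,0,0.006],[0,0,0],0.02],[[0,0,0.0045],[0,0,0],0.02],[[0,0,0],[0,0,0],0.02],[[0,0,0],[0,0,0],0.02]]';python3 go.py 462.4 341 6.7 14.1
```

```text
clock: 8.68
position: [0.4624, 0.3407, 0.0071]
ee_rot: [-1.93, -2.478, 0.0]
force: [0.3, -0.3, -1.0]
width: 0.322
t 8.68 pos [462.4 340.7   7.1] jaw 14.2 w 29.6 F [ 0.3 -0.3 -1. ] q7 -0.86
turn [-0.01  0.01  0.07] | shift after turn mm [0.3 0.1 0.4] | shift now [0.3 0.1 0.4]
```

```bash
python3 -m pendant '[[[0,0,0],[0,0,0],0.034],[[0,0,0],[0,0,0],0.05],[[0,0,0],[0,0,0],0.06],[[0,0,0],[0,0,0],0.06],[[0,0,-0.02],[0,0,0],0.06],[[0,0,-0.05],[0,0,0],0.065],[[0,0,-0.06],[0,0,0],0.065],[[0,0,-0.01],[0,0,0],0.065]]';python3 go.py 438.3 82.7 147 -15.5; python3 wl.py bridge_mid 14 w4
```

```text
clock: 9.68
position: [0.464, 0.3427, 0.1515]
ee_rot: [1.929, 2.477, 0.011]
force: [-0.0, 0.4, -0.4]
width: 0.705
t 9.68 pos [464.  342.7 151.5] jaw 14.2 w 64.8 F [-0.   0.4 -0.4] q7 -0.75
turn [ 0.31 -0.26 29.67] | shift after turn mm [-257.4   44.7    4.5] | shift now [-245.8  -88.6    3.2]
bridge_mid 0.69 [322. 194.  30.  85.] z 12.8 (array([462.9, 340.1]), array([83.6, 29.2]), -75.3)
```

View pics/w4.png

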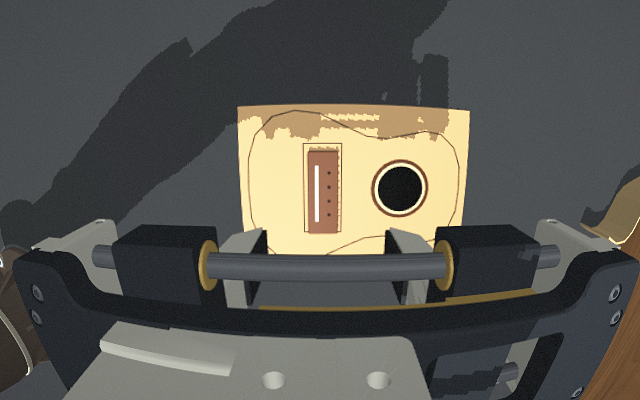

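The bridge (323,192) lies inside its rectangle and measures within 1 mm of the mark. Next, the caul.

```bash
python3 -m pendant '[[[0,0,0],[0,0,9.9],0.065],[[0,0,0],[0,0,9.9],0.065],[[0,0,0],[0,0,9.9],0.065],[[-0.0515,0.009,0],[0,0,0],0.065],[[-0.0515,0.009,0],[0,0,0],0.065],[[-0.0515,0.009,0],[0,0,0],0.065],[[-0.0515,0.009,0],[0,0,0],0.065],[[-0.0515,0.009,0],[0,0,0],0.065],[[0,0,0],[0,0,0],0.065]]'; python3 go.py 438.3 82.7 30 -15.5; python3 wl.py caul_mid 22 w5
```

```text
clock: 10.9
position: [0.4351, 0.0757, 0.1454]
ee_rot: [-2.508, -1.892, 0.008]
force: [0.1, 0.6, 0.3]
width: 0.708
t 10.9 pos [435.1  75.7 145.4] jaw -15.9 w 65.0 F [0.1 0.6 0.3] q7 -0.72
turn [-0.17  0.22 -0.42] | shift after turn mm [  7.6   1.2 115.4] | shift now [  8.    1.5 115.4]
caul_mid 0.76 [324. 182.  45.  93.] z 20.7 (array([437.6,  83.7]), array([89.7, 38.2]), 75.0)
```

View pics/w5.png

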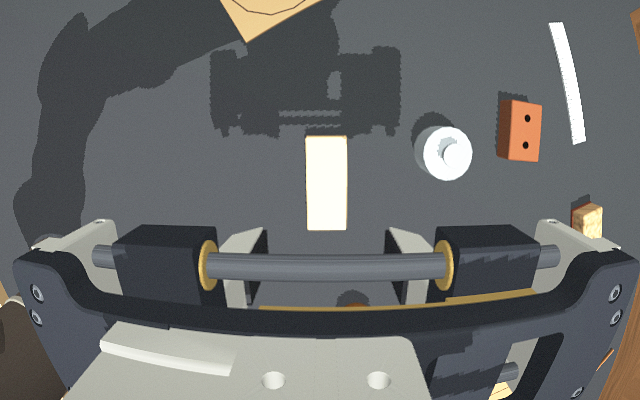

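The wrist view shows the caul at (326,183), with the pose confirmed. Descending.

```bash
python3 -m pendant '[[[0.008,0.001,0.03],[0,0,0],0.065],[[0,0,0.045],[0,0,0],0.065],[[0,0,0.035],[0,0,0],0.065],[[0,0,0],[0,0,0],0.065],[[0,0,0],[0,0,0],0.065],[[0,0,0],[0,0,0],0.065]]'; python3 go.py 438 83.1 5 -15.3
```

```text
clock: 11.75
position: [0.441, 0.0887, 0.0385]
ee_rot: [2.5, 1.901, 0.003]
force: [0.4, 0.3, -0.9]
width: 0.709
t 11.75 pos [441.   88.7  38.5] jaw -15.5 w 65.1 F [ 0.4  0.3 -0.9] q7 -0.85
turn [ 0.12 -0.07 -0.21] | shift after turn mm [-6.2 -1.4 33.5] | shift now [-6.2 -1.4 33.4]
```

```bash
python3 -m pendant '[[[-0.005,-0.002,0.02],[0,0,0],0.065],[[0,0,0.0135],[0,0,0],0.065],[[0,0,0],[0,0,0],0.065],[[0,0,0],[0,0,0],0.065],[[0,0,0],[0,0,0],0.065]]'; python3 go.py 438 83.1 5 -15.3
```

```text
clock: 12.38
position: [0.4372, 0.084, 0.0042]
ee_rot: [2.501, 1.901, 0.001]
force: [0.2, -1.0, 0.6]
width: 0.707
t 12.38 pos [437.2  84.    4.2] jaw -15.5 w 64.9 F [ 0.2 -1.   0.6] q7 -0.89
turn [ 0.05 -0.03 -0.23] | shift after turn mm [-0.7  1.  -0.8] | shift now [-0.7  1.  -0.8]
```

```bash
python3 -m pendant '[[[0,0,0],[0,0,0],0.03],[[0,0,0],[0,0,0],0.03],[[0,0,0],[0,0,0],0.03],[[0,0,0],[0,0,0],0.03],[[0,0,-0.01],[0,0,0],0.03],[[0,0,-0.03],[0,0,0],0.03],[[0,0,-0.04],[0,0,0],0.03],[[0,0,-0.04],[0,0,0],0.03],[[0,0,0],[0,0,0],0.03]]' 25; python3 go.py 462.6 340.6 122 14.3
```

```text
clock: 13.5
position: [0.4385, 0.0843, 0.1268]
ee_rot: [2.499, 1.899, 0.008]
force: [0.3, 0.2, -0.3]
width: 0.409
t 13.5 pos [438.5  84.3 126.8] jaw -15.5 w 37.6 F [ 0.3  0.2 -0.3] q7 -0.75
turn [  0.33  -0.07 -29.85] | shift after turn mm [242.4  86.6   4.8] | shift now [253.3 -45.5   5.2]
```

```bash
python3 -m pendant '[[[0,0,0],[0,0,-9.9],0.03],[[0,0,0],[0,0,-9.9],0.03],[[0,0,0],[0,0,-9.9],0.03],[[0.0485,0.0175,0],[0,0,0],0.03],[[0.0485,0.0175,0],[0,0,0],0.03],[[0.0485,0.0175,0],[0,0,0],0.03],[[0.0485,0.0175,0],[0,0,0],0.03],[[0.0485,0.0175,0],[0,0,0],0.03],[[0,0,0.01],[0,0,0],0.03],[[0,0,0.03],[0,0,0],0.03]]';  python3 -m pendant '[[[0,0,0.02],[0,0,0],0.03],[[0,0,0],[0,0,0],0.03],[[0,0,0],[0,0,0],0.03],[[0,0,0],[0,0,0],0.03]]'; python3 go.py 462.6 340.6 18.5 14.3
```

```text
clock: 14.75
position: [0.4623, 0.3408, 0.0834]
ee_rot: [1.929, 2.479, 0.002]
force: [0.4, -0.2, -1.2]
width: 0.413
clock: 15.25
position: [0.4627, 0.3405, 0.0646]
ee_rot: [1.931, 2.478, 0.002]
force: [-0.1, 0.6, -0.5]
width: 0.41
t 15.25 pos [462.7 340.5  64.6] jaw 14.2 w 37.6 F [-0.1  0.6 -0.5] q7 -0.81
turn [ 0.07 -0.03 -0.15] | shift after turn mm [ 0.1 -0.  46.1] | shift now [ 0.1 -0.1 46.1]
```

```bash
python3 -m pendant '[[[0,0,0.02],[0,0,0],0.03],[[0,0,0.015],[0,0,0],0.03],[[0,0,0],[0,0,0],0.03],[[0,0,0],[0,0,0],0.03],[[0,0,0],[0,0,0],0.03]]'; python3 go.py 462.6 340.6 18.5 14.3
```

```text
clock: 15.88
position: [0.4625, 0.3407, 0.0293]
ee_rot: [1.93, 2.478, 0.002]
force: [0.1, -0.0, -1.0]
width: 0.413
t 15.88 pos [462.5 340.7  29.3] jaw 14.2 w 37.9 F [ 0.1 -0.  -1. ] q7 -0.83
turn [ 0.05 -0.02 -0.14] | shift after turn mm [-0.1  0.  10.8] | shift now [-0.1  0.  10.8]
```

```bash
python3 -m pendant '[[[0,0,0.006],[0,0,0],0.03],[[0,0,0.0045],[0,0,0],0.03],[[0,0,0],[0,0,0],0.03],[[0,0,0],[0,0,0],0.03]]'; python3 go.py 462.6 340.6 18.5 14.3
```

```text
clock: 16.38
position: [0.4621, 0.3402, 0.018]
ee_rot: [-1.931, -2.478, 0.001]
force: [0.0, -0.7, -0.3]
width: 0.414
t 16.38 pos [462.1 340.2  18. ] jaw 14.2 w 38.0 F [ 0.  -0.7 -0.3] q7 -0.84
turn [-0.02  0.01 -0.13] | shift after turn mm [ 0.2  0.6 -0.5] | shift now [ 0.2  0.6 -0.5]
```

```bash
python3 -m pendant '[[[0,0,0],[0,0,0],0.042],[[0,0,0],[0,0,0],0.055],[[0,0,0],[0,0,0],0.06],[[0,0,0],[0,0,0],0.06],[[0,0,-0.02],[0,0,0],0.06],[[0,0,-0.05],[0,0,0],0.065],[[0,0,-0.06],[0,0,0],0.075],[[0,0,-0.01],[0,0,0],0.075],[[0,0,0],[0,0,0],0.075]]';python3 go.py 554.2 82.6 150 10; python3 wl.py caul_mid 36 w6
```

```text
clock: 17.5
position: [0.4625, 0.3403, 0.1586]
ee_rot: [1.93, 2.478, 0.002]
force: [-0.3, -0.4, -0.7]
width: 0.814
t 17.5 pos [462.5 340.3 158.6] jaw 14.2 w 74.8 F [-0.3 -0.4 -0.7] q7 -0.74
turn [ 0.08 -0.01  4.15] | shift after turn mm [-269.7   45.6    8.6] | shift now [-272.3   25.9    8.6]
caul_mid 0.78 [323. 191.  41.  94.] z 34.7 (array([462.6, 340.5]), array([89.8, 38.3]), -75.9)
```

View pics/w6.png

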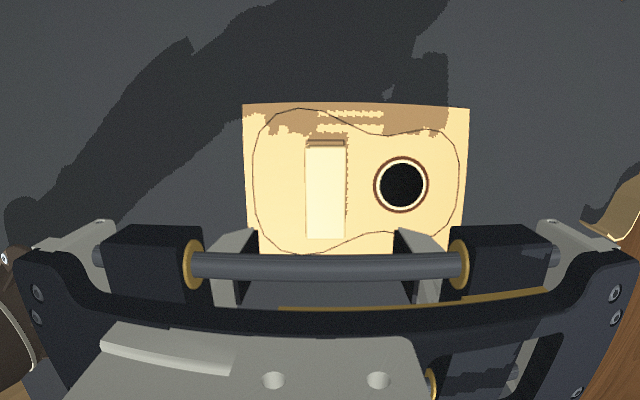

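The caul (326,190) lies on the bridge with its top at about 35 mm, centred at (462.6, 340.5) and at -75.9°. Next, the round weight.

```bash
python3 -m pendant '[[[-0.054,0.005,0],[0,0,0],0.08],[[-0.054,0.005,0],[0,0,0],0.08],[[-0.054,0.005,0],[0,0,0],0.08],[[-0.054,0.005,0],[0,0,0],0.08],[[-0.054,0.005,0],[0,0,0],0.08],[[0,0,0.01],[0,0,0],0.08],[[0,0,0],[0,0,0],0.08],[[0,0,0],[0,0,0],0.08]]';python3 go.py 554.2 82.6 70 14; python3 wl.py round_weight_mid 34 w7
```

```text
clock: 18.6
position: [0.5517, 0.0864, 0.1477]
ee_rot: [-1.926, -2.48, 0.001]
force: [0.6, -0.8, 0.1]
width: 0.873
t 18.6 pos [551.7  86.4 147.7] jaw 14.3 w 80.2 F [ 0.6 -0.8  0.1] q7 -0.24
turn [-0.07 -0.05  0.32] | shift after turn mm [-4.3  1.5 77.7] | shift now [-4.4  1.6 77.7]
round_weight_mid 0.75 [327. 198.  55.  57.] z 33.5 (array([554.5,  84.9]), array([48.6, 48.5]), -76.3)
```

View pics/w7.png

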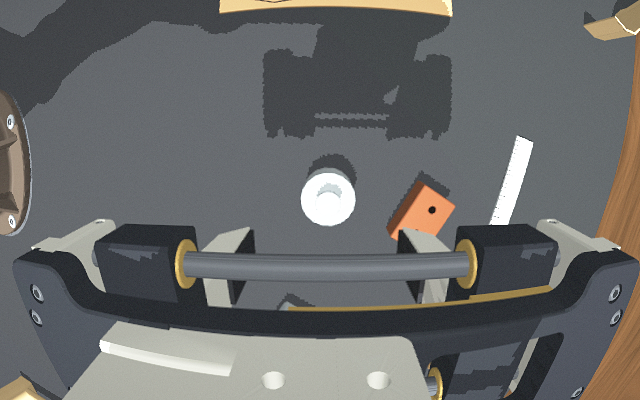

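```bash
python3 -m pendant '[[[-0.0035,0.002,0.03],[0,0,0],0.08],[[0,0,0.04],[0,0,0],0.08],[[0,0,0.02],[0,0,0],0.08],[[0,0,0],[0,0,0],0.08],[[0,0,0],[0,0,0],0.08],[[0,0,0],[0,0,0],0.08]]';python3 go.py 554.3 83.7 6 14.3
```

```text
clock: 19.45
position: [0.5562, 0.0821, 0.0595]
ee_rot: [1.929, 2.477, 0.002]
force: [0.1, -0.1, -0.3]
width: 0.874
t 19.45 pos [556.2  82.1  59.5] jaw 14.2 w 80.2 F [ 0.1 -0.1 -0.3] q7 -0.3
turn [ 0.12  0.01 -0.12] | shift after turn mm [ 2.  -1.4 53.5] | shift now [ 2.  -1.5 53.5]
```

```bash
python3 -m pendant '[[[0.001,-0.001,0.025],[0,0,0],0.08],[[0,0,0.02],[0,0,0],0.08],[[0,0,0.0085],[0,0,0],0.08],[[0,0,0],[0,0,0],0.08],[[0,0,0],[0,0,0],0.08],[[0,0,0],[0,0,0],0.08]]';python3 go.py 554.3 83.7 6 14.3
```

```text
clock: 20.2
position: [0.5546, 0.0825, 0.0055]
ee_rot: [1.93, 2.478, 0.001]
force: [-0.1, 0.1, 0.3]
width: 0.867
t 20.2 pos [554.6  82.5   5.5] jaw 14.2 w 79.5 F [-0.1  0.1  0.3] q7 -0.35
turn [ 0.07  0.01 -0.14] | shift after turn mm [ 1.2 -0.  -0.5] | shift now [ 1.2 -0.  -0.5]
```

Grip with more force (the weight is heavy), then lift.

```bash
python3 -m pendant '[[[0,0,0],[0,0,0],0.04],[[0,0,0],[0,0,0],0.04],[[0,0,0],[0,0,0],0.04],[[0,0,0],[0,0,0],0.04],[[0,0,0],[0,0,0],0.04],[[0,0,-0.01],[0,0,0],0.04],[[0,0,-0.02],[0,0,0],0.04],[[0,0,-0.03],[0,0,0],0.04],[[0,0,-0.04],[0,0,0],0.04],[[0,0,-0.03],[0,0,0],0.04]]' 50;python3 -m pendant '[[[0,0,0],[0,0,0],0.04],[[0,0,0],[0,0,0],0.04]]'; python3 go.py 462.6 340.5 135 14.2; python3 wl.py round_weight_mid 165 w8
```

```text
clock: 21.45
position: [0.5538, 0.0825, 0.1365]
ee_rot: [1.93, 2.479, 0.0]
force: [-0.3, -0.5, -4.6]
width: 0.531
clock: 21.7
position: [0.5532, 0.0819, 0.1336]
ee_rot: [-1.93, -2.478, 0.003]
force: [-0.6, 0.7, -6.4]
width: 0.532
t 21.7 pos [553.2  81.9 133.6] jaw 14.2 w 48.8 F [-0.6  0.7 -6.4] q7 -0.25
turn [-0.11  0.02 -0.04] | shift after turn mm [272.9 -24.4  -1.4] | shift now [272.9 -24.6  -1.4]
round_weight_mid 0.62 [325. 254. 102. 107.] z 162.2 (array([553.2,  85.4]), array([47.4, 46.4]), -75.8)
```

View pics/w8.png

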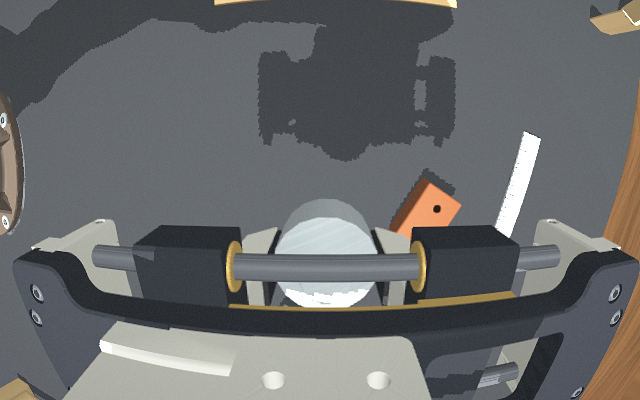

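```bash
cat > held.py <<'E'
from h import *
import sys
s=arm.observe(); im,d=arm.get_image("wrist"); C=wcloud(s["position"],s["ee_rot"],d)
m=arm.masks_of("wrist",sys.argv[1])[0]; k=m["pixels"]&(d>0); P=(C[k]-s["position"])@R.from_rotvec(s["ee_rot"]).as_matrix()*1000
# tool-frame points
h=np.histogram(P[:,2],bins=np.arange(-60,20,2)); print([(int(b),int(n)) for n,b in zip(*h) if n>20])
zt=float(sys.argv[2]); Q=P[abs(P[:,2]-zt)<4]
A=np.c_[Q[:,:2],np.ones(len(Q))]; c=np.linalg.lstsq(A,Q[:,2],rcond=None)[0]; print("tilt slopes",c,"rect xy",rect(Q),"n",len(Q), Q[:,:2].min(0),Q[:,:2].max(0))
E
python3 held.py round_weight_mid -28
```

```text
[(-46, 157), (-44, 716), (-32, 176), (-30, 2843), (-28, 909), (-26, 102), (-24, 114), (-22, 102), (-20, 101), (-18, 96), (-16, 92), (-14, 76), (-12, 107), (-10, 83), (-8, 73), (-6, 69), (-4, 72), (-2, 64), (0, 78), (2, 64), (4, 28)]
tilt slopes [ 7.74285310e-03  1.58056361e-04 -2.85742423e+01] rect xy (array([3291.3,  775.1]), array([47327.9, 46322.6]), -0.2) n 4030 [-20.39922831 -22.40885487] [26.94457323 23.91406318]
```

The weight is held upright with negligible tilt, its axis about 1.5 mm along tool +x, so I'll compensate for that. Carrying.

```bash
python3 -m pendant '[[[0.03,-0.003,0],[0,0,0],0.04],[[0.05,-0.0045,0],[0,0,0],0.04],[[0.055,-0.005,0],[0,0,0],0.04],[[0.055,-0.005,0],[0,0,0],0.04],[[0.05,-0.0045,0],[0,0,0],0.04],[[0.0315,-0.0025,0],[0,0,0],0.04],[[0,0,0],[0,0,0],0.04],[[0,0,0.02],[0,0,0],0.04],[[0,0,0.02],[0,0,0],0.04],[[0,0,0],[0,0,0],0.04]]';python3 -m pendant '[[[0,0,0],[0,0,0],0.04],[[0,0,0],[0,0,0],0.04]]'; python3 go.py 463 339 41.5 14.2; python3 held.py round_weight_mid -28
```

```text
clock: 23.15
position: [0.4632, 0.3377, 0.0928]
ee_rot: [-1.931, -2.477, 0.007]
force: [0.1, -0.3, -5.8]
width: 0.529
clock: 23.4
position: [0.4644, 0.3399, 0.0955]
ee_rot: [1.931, 2.478, 0.002]
force: [-0.1, -0.2, -4.9]
width: 0.528
t 23.4 pos [464.4 339.9  95.5] jaw 14.1 w 48.4 F [-0.1 -0.2 -4.9] q7 -0.78
turn [ 0.07 -0.03 -0.05] | shift after turn mm [-0.6 -1.6 54. ] | shift now [-0.6 -1.7 54. ]
[(-46, 139), (-44, 736), (-32, 143), (-30, 2886), (-28, 891), (-26, 115), (-24, 99), (-22, 107), (-20, 105), (-18, 92), (-16, 89), (-14, 86), (-12, 95), (-10, 80), (-8, 73), (-6, 79), (-4, 68), (-2, 57), (0, 78), (2, 57), (4, 27)]
tilt slopes [ 9.08199264e-03  3.39264193e-04 -2.85704979e+01] rect xy (array([3238.9,  696.8]), array([47592.4, 46414. ]), 0.2) n 4035 [-20.59833536 -22.48539813] [27.03903959 23.92776937]
```

```bash
python3 -m pendant '[[[0,-0.0015,0.02],[0,0,0],0.04],[[0,0,0.02],[0,0,0],0.04],[[0,0,0.005],[0,0,0],0.04],[[0,0,0],[0,0,0],0.04],[[0,0,0],[0,0,0],0.04],[[0,0,0],[0,0,0],0.04]]'; python3 go.py 463 339 41.5 14.2
```

```text
clock: 24.25
position: [0.4628, 0.3397, 0.0504]
ee_rot: [1.93, 2.478, 0.002]
force: [0.0, 0.3, -4.5]
width: 0.532
t 24.25 pos [462.8 339.7  50.4] jaw 14.2 w 48.8 F [ 0.   0.3 -4.5] q7 -0.82
turn [ 0.06 -0.02 -0.04] | shift after turn mm [-0.7 -0.   8.9] | shift now [-0.7 -0.   8.9]
```

```bash
python3 -m pendant '[[[-0.0005,0,0.005],[0,0,0],0.04],[[0,0,0.003],[0,0,0],0.04],[[0,0,0],[0,0,0],0.04],[[0,0,0],[0,0,0],0.04],[[0,0,0],[0,0,0],0.04]]'; python3 go.py 463 339 41.5 14.2
```

```text
clock: 24.88
position: [0.4626, 0.339, 0.0418]
ee_rot: [1.931, 2.478, 0.0]
force: [-0.3, -0.3, -5.2]
width: 0.532
t 24.88 pos [462.6 339.   41.8] jaw 14.2 w 48.8 F [-0.3 -0.3 -5.2] q7 -0.82
turn [ 0.01 -0.01 -0.03] | shift after turn mm [-0.1  0.4  0.3] | shift now [-0.1  0.4  0.3]
```

Force is still carrying the weight; go down slowly until it's relieved.

```bash
python3 -m pendant '[[[0,0,0.001],[0,0,0],0.04],[[0,0,0],[0,0,0],0.04],[[0,0,0],[0,0,0],0.04]]'; python3 -m pendant '[[[0,0,0.0005],[0,0,0],0.04],[[0,0,0],[0,0,0],0.04],[[0,0,0],[0,0,0],0.04]]'
```

```text
clock: 25.25
position: [0.4627, 0.339, 0.0408]
ee_rot: [1.93, 2.478, 0.0]
force: [0.7, 0.7, -4.2]
width: 0.53
clock: 25.62
position: [0.4627, 0.339, 0.0407]
ee_rot: [1.93, 2.478, 0.001]
force: [-2.1, -2.4, 5.6]
width: 0.533
```

Contact (+5.6 N). Releasing.

```bash
python3 -m pendant '[[[0,0,0],[0,0,0],0.054],[[0,0,0],[0,0,0],0.06],[[0,0,0],[0,0,0],0.07],[[0,0,0],[0,0,0],0.08],[[0,0,0],[0,0,0],0.08],[[0,0,-0.02],[0,0,0],0.08],[[0,0,-0.04],[0,0,0],0.08],[[0,0,-0.05],[0,0,0],0.075],[[0,0,-0.01],[0,0,0],0.075],[[0,0,0],[0,0,0],0.075]]' 25;python3 go.py 651.5 83.4 150 -17.1; python3 wl.py round_weight_mid 70 w9
```

```text
clock: 26.88
position: [0.4628, 0.3388, 0.1605]
ee_rot: [1.93, 2.478, 0.002]
force: [-0.1, 0.1, -1.2]
width: 0.815
t 26.88 pos [462.8 338.8 160.5] jaw 14.2 w 74.8 F [-0.1  0.1 -1.2] q7 -0.73
turn [ 6.000e-02 -2.000e-02  3.125e+01] | shift after turn mm [-188.7  255.4   10.5] | shift now [-293.8  120.5   10.6]
round_weight_mid 0.8 [324. 199.  59.  61.] z 69.5 (array([462.7, 341.1]), array([48.6, 48.5]), -78.2)
```

View pics/w9.png

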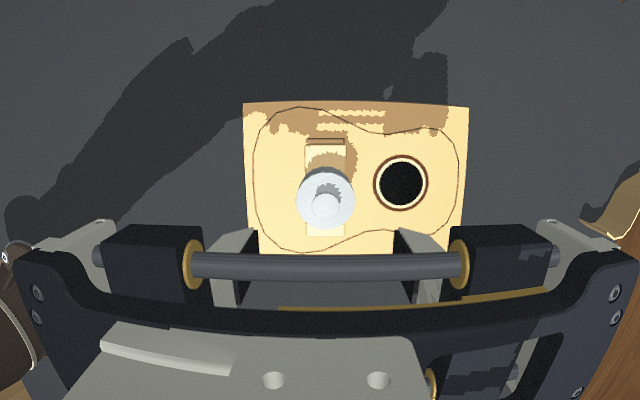

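The round weight stands at (325,198), centre (462.7, 341.1), with its top at 69.5 mm, which is about 70 as it should be. Next, the end block.

```bash
python3 -m pendant '[[[0,0,0],[0,0,10.4],0.07],[[0,0,0],[0,0,10.4],0.07],[[0,0,0],[0,0,10.4],0.07],[[-0.031,0.0425,0],[0,0,0],0.07],[[-0.0315,0.0425,0],[0,0,0],0.07],[[-0.0315,0.0425,0],[0,0,0],0.07],[[-0.0315,0.0425,0],[0,0,0],0.07],[[-0.0315,0.0425,0],[0,0,0],0.07],[[-0.0315,0.0425,0],[0,0,0],0.07],[[0,0,0.01],[0,0,0],0.07]]';python3 -m pendant '[[[0,0,0],[0,0,0],0.07],[[0,0,0],[0,0,0],0.07]]';python3 go.py 651.5 83.4 6 -17.1; python3 wl.py end_block_mid 26 w10
```

```text
clock: 28.22
position: [0.6532, 0.0776, 0.1482]
ee_rot: [2.531, 1.857, -0.004]
force: [-0.2, 0.5, -0.1]
width: 0.762
clock: 28.48
position: [0.6502, 0.0856, 0.1496]
ee_rot: [-2.523, -1.87, 0.001]
force: [-0.4, 0.1, -0.1]
width: 0.765
t 28.48 pos [650.2  85.6 149.6] jaw -16.9 w 70.2 F [-0.4  0.1 -0.1] q7 -0.67
turn [-0.09 -0.    0.2 ] | shift after turn mm [ -1.7   1.9 143.6] | shift now [ -1.8   2.2 143.6]
end_block_mid 0.88 [328. 193.  44.  66.] z 24.7 (array([652.4,  84.7]), array([61.6, 42.4]), 73.2)
```

View pics/w10.png

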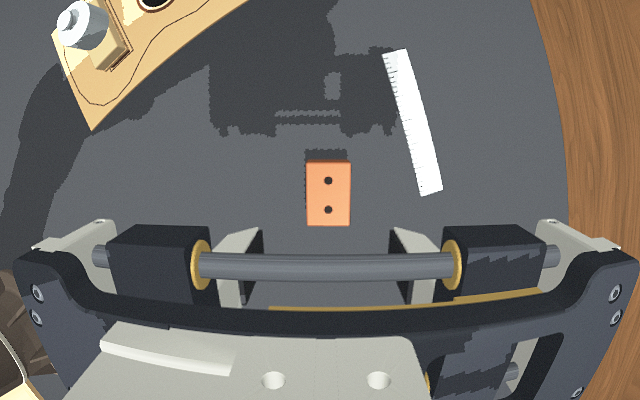

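The block is at (328,193), square to the jaws. Descending.

```bash
python3 -m pendant '[[[-0.001,0.002,0.03],[0,0,0],0.07],[[0,0,0.045],[0,0,0],0.07],[[0,0,0.03],[0,0,0],0.07],[[0,0,0.01],[0,0,0],0.07],[[0,0,0],[0,0,0],0.07],[[0,0,0],[0,0,0],0.07],[[0,0,0],[0,0,0],0.07]]';python3 go.py 652 84.1 6 -17
```

```text
clock: 29.45
position: [0.6536, 0.0826, 0.0366]
ee_rot: [2.525, 1.867, 0.003]
force: [-0.2, 0.6, -0.2]
width: 0.763
t 29.45 pos [653.6  82.6  36.6] jaw -17.0 w 70.0 F [-0.2  0.6 -0.2] q7 -0.71
turn [ 0.11 -0.05 -0.04] | shift after turn mm [ 1.  -2.  30.6] | shift now [ 0.9 -2.1 30.6]
```

```bash
python3 -m pendant '[[[0.0005,-0.0015,0.02],[0,0,0],0.07],[[0,0,0.01],[0,0,0],0.07],[[0,0,0],[0,0,0],0.07],[[0,0,0],[0,0,0],0.07],[[0,0,0],[0,0,0],0.07]]';python3 go.py 652 84.1 6 -17
```

```text
clock: 30.08
position: [0.6519, 0.0834, 0.0056]
ee_rot: [2.526, 1.868, 0.001]
force: [0.1, -0.6, -0.4]
width: 0.761
t 30.07 pos [651.9  83.4   5.6] jaw -17.0 w 69.9 F [ 0.1 -0.6 -0.4] q7 -0.73
turn [ 0.04 -0.02 -0.04] | shift after turn mm [ 0.7 -0.1 -0.4] | shift now [ 0.7 -0.1 -0.4]
```

```bash
python3 -m pendant '[[[0,0,0],[0,0,0],0.03],[[0,0,0],[0,0,0],0.03],[[0,0,0],[0,0,0],0.03],[[0,0,0],[0,0,0],0.03],[[0,0,-0.01],[0,0,0],0.03],[[0,0,-0.03],[0,0,0],0.03],[[0,0,-0.04],[0,0,0],0.03],[[0,0,-0.04],[0,0,0],0.03],[[0,0,0],[0,0,0],0.03],[[0,0,0],[0,0,0],0.03]]' 25; python3 go.py 502.5 -342.1 125 4.6;python3 held.py end_block_mid -20
```

```text
clock: 31.32
position: [0.6512, 0.0832, 0.1252]
ee_rot: [2.526, 1.868, -0.0]
force: [-0.4, 0.2, -1.0]
width: 0.453
t 31.32 pos [651.2  83.2 125.2] jaw -17.0 w 41.6 F [-0.4  0.2 -1. ] q7 -0.68
turn [-1.000e-02  2.000e-02 -2.163e+01] | shift after turn mm [-4.120e+02 -1.823e+02  2.000e-01] | shift now [-4.502e+02 -1.760e+01  3.000e-01]Traceback (most recent call last):
  File "held.py", line 4, in <module>
    m=arm.masks_of("wrist",sys.argv[1])[0]; k=m["pixels"]&(d>0); P=(C[k]-s["position"])@R.from_rotvec(s["ee_rot"]).as_matrix()*1000
      ~~~~~~~~~~~~~~~~~~~~~~~~~~~~~~~~~^^^
IndexError: list index out of range
```

Width of 41.6 mm shows the block is held. Turning and carrying.

```bash
python3 -m pendant '[[[0,0,0],[0,0,-10.8],0.03],[[0,0,0],[0,0,-10.8],0.03],[[-0.0515,-0.0228,0],[0,0,0],0.03],[[-0.0515,-0.0228,0],[0,0,0],0.03],[[-0.0515,-0.0228,0],[0,0,0],0.03],[[-0.0515,-0.0228,0],[0,0,0],0.03],[[-0.0515,-0.0228,0],[0,0,0],0.03],[[-0.0515,-0.0228,0],[0,0,0],0.03],[[-0.0515,-0.0228,0],[0,0,0],0.03],[[-0.0515,-0.0228,0],[0,0,0],0.03]]'; python3 -m pendant '[[[0,0,0.02],[0,0,0],0.03],[[0,0,0.03],[0,0,0],0.03],[[0,0,0],[0,0,0],0.03],[[0,0,0],[0,0,0],0.03],[[0,0,0],[0,0,0],0.03]]'; python3 go.py 502.5 -342.1 9.8 4.6; python3 - <<'E'
from h import *
im,d=arm.get_image("wrist");cv2.imwrite("pics/w11.png",im[...,::-1])
E
```

```text
clock: 32.67
position: [0.5002, -0.343, 0.1241]
ee_rot: [-2.132, -2.305, 0.0]
force: [1.6, -0.1, -0.3]
width: 0.455
clock: 33.3
position: [0.5024, -0.3417, 0.0763]
ee_rot: [2.132, 2.305, 0.001]
force: [1.3, 0.5, 0.2]
width: 0.457
t 33.3 pos [ 502.4 -341.7   76.3] jaw 4.5 w 42.0 F [1.3 0.5 0.2] q7 0.34
turn [ 0.08  0.05 -0.13] | shift after turn mm [-0.4  0.1 66.5] | shift now [-0.3 -0.  66.5]
```

View pics/w11.png

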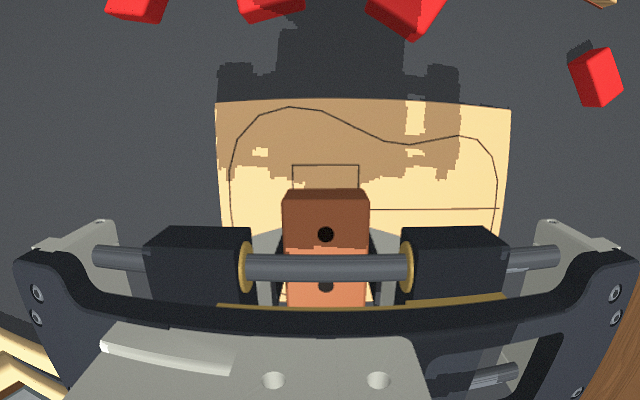

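The block (centre column 325) lines up with its rectangle (columns 293-358). Lowering.

```bash
python3 -m pendant '[[[0,0,0.02],[0,0,0],0.03],[[0,0,0.025],[0,0,0],0.03],[[0,0,0.01],[0,0,0],0.03],[[0,0,0],[0,0,0],0.03],[[0,0,0],[0,0,0],0.03],[[0,0,0],[0,0,0],0.03]]'; python3 go.py 502.5 -342.1 9.8 4.6
```

```text
clock: 34.1
position: [0.5022, -0.3419, 0.0212]
ee_rot: [2.133, 2.305, 0.0]
force: [-0.0, -1.4, -0.0]
width: 0.457
t 34.1 pos [ 502.2 -341.9   21.2] jaw 4.4 w 42.0 F [-0.  -1.4 -0. ] q7 0.31
turn [ 0.07  0.05 -0.16] | shift after turn mm [-0.2  0.3 11.4] | shift now [-0.2  0.3 11.4]
```

```bash
python3 -m pendant '[[[0,0,0.007],[0,0,0],0.03],[[0,0,0.0043],[0,0,0],0.03],[[0,0,0],[0,0,0],0.03],[[0,0,0],[0,0,0],0.03]]'; python3 go.py 502.5 -342.1 9.6 4.6
```

```text
clock: 34.6
position: [0.5015, -0.3416, 0.0089]
ee_rot: [-2.133, -2.306, 0.0]
force: [-0.6, 0.1, 4.0]
width: 0.454
t 34.6 pos [ 501.5 -341.6    8.9] jaw 4.5 w 41.7 F [-0.6  0.1  4. ] q7 0.3
turn [-0.02  0.   -0.15] | shift after turn mm [-0.5  1.  -0.7] | shift now [-0.5  1.  -0.7]
```

In contact. Release, rise, and head for the square weight.

```bash
python3 -m pendant '[[[0,0,0],[0,0,0],0.046],[[0,0,0],[0,0,0],0.06],[[0,0,0],[0,0,0],0.07],[[0,0,0],[0,0,0],0.07],[[0,0,-0.02],[0,0,0],0.07],[[0,0,-0.05],[0,0,0],0.075],[[0,0,-0.06],[0,0,0],0.075],[[0,0,-0.01],[0,0,0],0.075],[[0,0,0],[0,0,0],0.075]]';python3 go.py 553.1 -80.7 150 -18.3; python3 wl.py end_block_mid 30 w12
```

```text
clock: 35.72
position: [0.502, -0.3419, 0.1504]
ee_rot: [2.132, 2.304, 0.0]
force: [-0.5, -1.1, 0.5]
width: 0.816
t 35.73 pos [ 502.  -341.9  150.4] jaw 4.4 w 74.9 F [-0.5 -1.1  0.5] q7 0.38
turn [ 0.12  0.07 22.75] | shift after turn mm [264.  -33.5   0.4] | shift now [2.565e+02 7.120e+01 1.000e-01]
end_block_mid 0.8 [325. 192.  44.  70.] z 28.8 (array([ 502.2, -340.2]), array([61.8, 41.2]), -86.7)
```

View pics/w12.png

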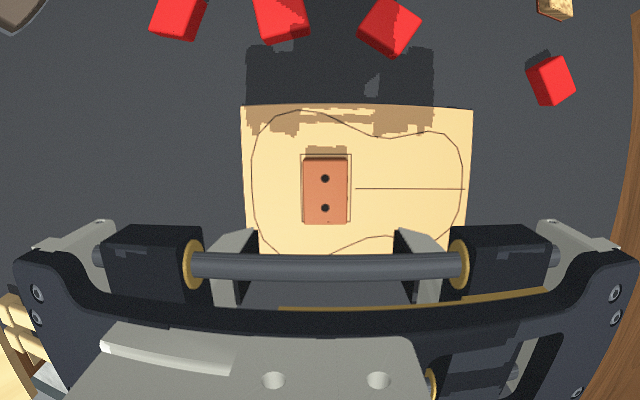

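The end block (325,191) is inside its rectangle, top at about 29 mm, centre near (502.1, -341). Next, the grey square weight.

```bash
python3 -m pendant '[[[0,0,0],[0,0,7.6],0.075],[[0,0,0],[0,0,7.6],0.075],[[0,0,0],[0,0,7.6],0.075],[[0.0528,-0.0067,0],[0,0,0],0.075],[[0.0528,-0.0067,0],[0,0,0],0.075],[[0.0528,-0.0067,0],[0,0,0],0.075],[[0.0528,-0.0067,0],[0,0,0],0.075],[[0.0528,-0.0067,0],[0,0,0],0.075],[[0,0,0],[0,0,0],0.075],[[0,0,0],[0,0,0],0.075]]';python3 go.py 553.1 -80.7 6 -18.3; python3 wl.py square_weight_mid 30 w13
```

```text
clock: 37.08
position: [0.552, -0.081, 0.1476]
ee_rot: [-2.546, -1.839, 0.004]
force: [-0.7, -0.7, -0.1]
width: 0.819
t 37.08 pos [552.  -81.  147.6] jaw -18.3 w 75.2 F [-0.7 -0.7 -0.1] q7 -0.45
turn [-0.14  0.07 -0.03] | shift after turn mm [  0.6   0.9 141.6] | shift now [  0.8   1.3 141.6]
square_weight_mid 0.81 [266. 295.  52.  32.] z 28.7 (array([ 454.5, -162.5]), array([53.8, 35.4]), -19.4)
square_weight_mid 0.8 [330. 193.  56.  53.] z 28.7 (array([553.8, -81.1]), array([45.6, 44.9]), -18.6)
```

View pics/w13.png

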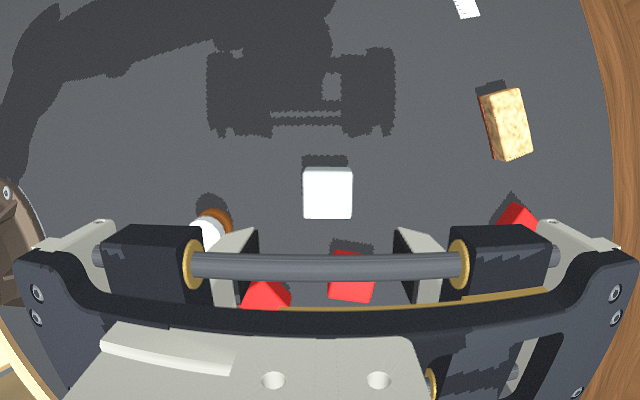

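The grey steel weight is at (328,193) under the open jaws. The red ones (266,295) and (350,276) are off to the side, and the jar (213,228) is clear.

```bash
python3 -m pendant '[[[0.0005,0.0012,0.03],[0,0,0],0.075],[[0,0,0.045],[0,0,0],0.075],[[0,0,0.025],[0,0,0],0.075],[[0,0,0.01],[0,0,0],0.075],[[0,0,0],[0,0,0],0.075],[[0,0,0],[0,0,0],0.075],[[0,0,0],[0,0,0],0.075]]';python3 go.py 553.4 -80.9 6 -18.4
```

```text
clock: 38.05
position: [0.555, -0.0806, 0.04]
ee_rot: [2.546, 1.838, 0.002]
force: [0.2, 1.2, 0.1]
width: 0.812
t 38.05 pos [555.  -80.6  40. ] jaw -18.4 w 74.6 F [0.2 1.2 0.1] q7 -0.52
turn [ 0.1  -0.02  0.04] | shift after turn mm [-0.8 -1.4 34. ] | shift now [-0.8 -1.4 34. ]
```

```bash
python3 -m pendant '[[[-0.0005,-0.001,0.02],[0,0,0],0.075],[[0,0,0.0135],[0,0,0],0.075],[[0,0,0],[0,0,0],0.075],[[0,0,0],[0,0,0],0.075],[[0,0,0],[0,0,0],0.075]]';python3 go.py 553.4 -80.9 6 -18.4
```

```text
clock: 38.67
position: [0.5536, -0.0806, 0.006]
ee_rot: [2.547, 1.838, 0.001]
force: [-0.3, 0.7, -0.3]
width: 0.821
t 38.67 pos [553.6 -80.6   6. ] jaw -18.3 w 75.4 F [-0.3  0.7 -0.3] q7 -0.54
turn [ 0.05 -0.01  0.05] | shift after turn mm [-0.4 -0.1 -0. ] | shift now [-0.4 -0.1 -0. ]
```

```bash
python3 -m pendant '[[[0,0,0],[0,0,0],0.035],[[0,0,0],[0,0,0],0.035],[[0,0,0],[0,0,0],0.035],[[0,0,0],[0,0,0],0.035],[[0,0,0],[0,0,0],0.035],[[0,0,-0.01],[0,0,0],0.035],[[0,0,-0.02],[0,0,0],0.035],[[0,0,-0.03],[0,0,0],0.035],[[0,0,-0.04],[0,0,0],0.035],[[0,0,-0.03],[0,0,0],0.035]]' 50;python3 -m pendant '[[[0,0,0],[0,0,0],0.035],[[0,0,0],[0,0,0],0.035]]'; python3 go.py 502.1 -341.2 130 4.4
```

```text
clock: 39.92
position: [0.5528, -0.0804, 0.1371]
ee_rot: [2.547, 1.839, 0.0]
force: [1.1, -0.0, -4.4]
width: 0.502
clock: 40.17
position: [0.5521, -0.0807, 0.1343]
ee_rot: [-2.546, -1.838, 0.002]
force: [-0.2, -0.9, -5.5]
width: 0.498
t 40.17 pos [552.1 -80.7 134.3] jaw -18.4 w 45.7 F [-0.2 -0.9 -5.5] q7 -0.46
turn [-1.100e-01  2.000e-02 -2.275e+01] | shift after turn mm [-255.9  -69.8    4.3] | shift now [-263.    34.6    4.4]
```

```bash
python3 -m pendant '[[[0,0,0],[0,0,-7.6],0.035],[[0,0,0],[0,0,-7.6],0.035],[[0,0,0],[0,0,-7.6],0.035],[[-0.036,-0.01,0],[0,0,0],0.035],[[-0.05,-0.0135,0],[0,0,0],0.035],[[-0.05,-0.0135,0],[0,0,0],0.035],[[-0.05,-0.0135,0],[0,0,0],0.035],[[-0.05,-0.0135,0],[0,0,0],0.035],[[-0.02,-0.0055,0],[0,0,0],0.035],[[0,0,0],[0,0,0],0.035]]';python3 -m pendant '[[[0,0,0.02],[0,0,0],0.035],[[0,0,0.03],[0,0,0],0.035],[[0,0,0],[0,0,0],0.035],[[0,0,0],[0,0,0],0.035],[[0,0,0],[0,0,0],0.035]]'; python3 go.py 502.1 -341.2 36 4.4;  python3 held.py square_weight_mid -24
```

```text
clock: 41.42
position: [0.5019, -0.3427, 0.1335]
ee_rot: [-2.135, -2.301, 0.002]
force: [0.5, 1.7, -4.9]
width: 0.502
clock: 42.05
position: [0.5047, -0.3411, 0.0866]
ee_rot: [2.132, 2.305, 0.001]
force: [0.3, 0.3, -5.1]
width: 0.497
t 42.05 pos [ 504.7 -341.1   86.6] jaw 4.5 w 45.6 F [ 0.3  0.3 -5.1] q7 0.34
turn [0.09 0.05 0.08] | shift after turn mm [ 0.1 -2.6 50.6] | shift now [ 0.1 -2.6 50.6]
[(-26, 362), (-24, 4234), (-22, 460), (-20, 118), (-18, 101), (-16, 159), (-14, 103), (-12, 87), (-10, 78), (-8, 115), (-6, 113), (-4, 79), (-2, 74), (0, 70), (2, 131)]
tilt slopes [ 1.02177912e-02  2.75722990e-04 -2.30515775e+01] rect xy (array([-113.4,  538.5]), array([46236.7, 45737.2]), 0.4) n 5056 [-23.3560477  -22.22702225] [22.97138216 23.52012978]
```

```bash
python3 -m pendant '[[[0,-0.0022,0.02],[0,0,0],0.035],[[0,0,0.018],[0,0,0],0.035],[[0,0,0.005],[0,0,0],0.035],[[0,0,0],[0,0,0],0.035],[[0,0,0],[0,0,0],0.035],[[0,0,0],[0,0,0],0.035]]';python3 go.py 502.1 -341.2 36 4.4;python3 -m pendant '[[[0,0,0.004],[0,0,0],0.035],[[0,0,0.002],[0,0,0],0.035],[[0,0,0],[0,0,0],0.035],[[0,0,0],[0,0,0],0.035]]';python3 go.py 502.1 -341.2 36 4.4
```

```text
clock: 42.9
position: [0.502, -0.3415, 0.043]
ee_rot: [2.133, 2.305, 0.0]
force: [0.2, -0.3, -5.4]
width: 0.496
t 42.9 pos [ 502.  -341.5   43. ] jaw 4.5 w 45.6 F [ 0.2 -0.3 -5.4] q7 0.31
turn [0.05 0.04 0.05] | shift after turn mm [0.3 0.2 7. ] | shift now [0.3 0.2 7. ]
clock: 43.4
position: [0.5016, -0.3413, 0.0364]
ee_rot: [2.133, 2.306, -0.0]
force: [-0.8, 1.0, -4.6]
width: 0.499
t 43.4 pos [ 501.6 -341.3   36.4] jaw 4.5 w 45.8 F [-0.8  1.  -4.6] q7 0.31
turn [0.   0.   0.05] | shift after turn mm [0.1 0.6 0.4] | shift now [0.1 0.6 0.4]
```

```bash
python3 -m pendant '[[[0,0,0.0007],[0,0,0],0.035],[[0,0,0],[0,0,0],0.035],[[0,0,0],[0,0,0],0.035]]'; python3 -m pendant '[[[0,0,0.0005],[0,0,0],0.035],[[0,0,0],[0,0,0],0.035],[[0,0,0],[0,0,0],0.035]]'
```

```text
clock: 43.78
position: [0.5016, -0.3414, 0.0358]
ee_rot: [2.133, 2.306, 0.0]
force: [-0.4, -0.6, -4.8]
width: 0.499
clock: 44.15
position: [0.5016, -0.3414, 0.0355]
ee_rot: [2.133, 2.306, -0.0]
force: [-1.7, 1.4, 1.9]
width: 0.497
```

Contact. Releasing and rising, then out of the way to check.

```bash
python3 -m pendant '[[[0,0,0],[0,0,0],0.05],[[0,0,0],[0,0,0],0.06],[[0,0,0],[0,0,0],0.07],[[0,0,0],[0,0,0],0.075],[[0,0,0],[0,0,0],0.075],[[0,0,-0.02],[0,0,0],0.075],[[0,0,-0.04],[0,0,0],0.075],[[0,0,-0.05],[0,0,0],0.075],[[0,0,-0.02],[0,0,0],0.075],[[0,0,0],[0,0,0],0.075]]' 25; python3 wl.py square_weight_mid 60 w14;  python3 -m pendant '[[[-0.04,-0.03,-0.01],[0,0,0],0.075],[[-0.04,-0.03,-0.01],[0,0,0],0.075],[[-0.04,-0.03,-0.01],[0,0,0],0.075],[[-0.04,-0.03,-0.01],[0,0,0],0.075],[[-0.04,-0.03,0],[0,0,0],0.075],[[0,0,0],[0,0,0],0.075],[[0,0,0],[0,0,0],0.075]]'; python3 - <<'E'
from h import *
im,d=arm.get_image("top"); C=cloud("top",d)
cv2.imwrite("pics/top2.png",im[...,::-1])
H=dict(caul_mid=.036,round_weight_mid=.070,end_block_mid=.030,square_weight_mid=.06,jar=.042,ruler=.003,sanding_block=.028)
for k,h in H.items():
    for m in arm.masks_of("top",k)[:3]:
        if m["conf"]<.3: continue
        v,u=np.nonzero(m["pixels"]&(abs(C[...,2]-h)<.006))
        if len(u)<10: continue
        W=plane("top",np.c_[u,v],h); print(k,round(m["conf"],2),np.round(m["rect"]),"z",np.round(np.median(C[v,u,2]),4),rect(W))
E
```

```text
clock: 45.4
position: [0.5025, -0.3418, 0.1671]
ee_rot: [2.131, 2.303, 0.001]
force: [-0.3, 0.6, -1.4]
width: 0.818
few [543.6, 81.3, 48.7, 47.2]
square_weight_mid 0.76 [325. 197.  57.  55.] z 58.7 (array([ 502.4, -341.6]), array([46.1, 45.9]), 4.0)
clock: 46.38
position: [0.3675, -0.5514, 0.2036]
ee_rot: [-2.132, -2.305, -0.002]
force: [0.1, 0.1, -0.0]
width: 0.814
caul_mid 0.68 [163. 256.  47.  26.] z 0.0343 (array([463.2, 337.6]), array([91.3, 37.9]), -75.9)
round_weight_mid 0.57 [160. 256.  35.  27.] z 0.0691 (array([463.4, 338.1]), array([48.9, 47.2]), 88.5)
end_block_mid 0.76 [480. 230.   8.  24.] z 0.0283 (array([ 499.4, -313.4]), array([40.6, 12.1]), 7.2)
square_weight_mid 0.81 [499. 224.  32.  23.] z 0.0581 (array([ 501.6, -340. ]), array([46.5, 45.7]), -86.3)
jar 0.84 [368. 268.  20.  22.] z 0.0404 (array([426.7, -81.3]), array([35.9, 35.6]), 88.4)
ruler 0.97 [267. 120.  70.  12.] z 0.0016 (array([756., 124.]), array([148.6,  27.9]), -89.7)
sanding_block 0.87 [357. 115.  31.  28.] z 0.0264 (array([753.2, -69.9]), array([69.6, 41. ]), -88.4)
```

View pics/top2.png

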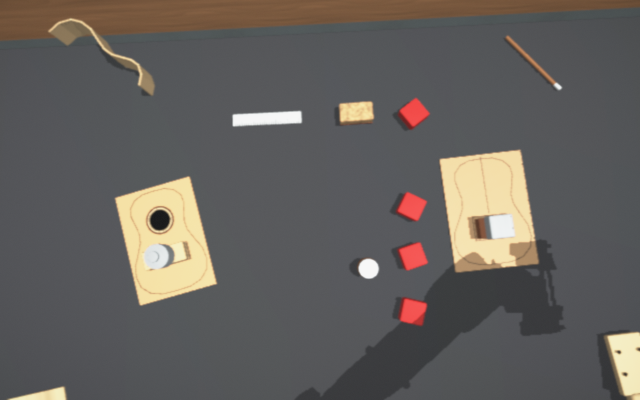

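View pics/w14.png

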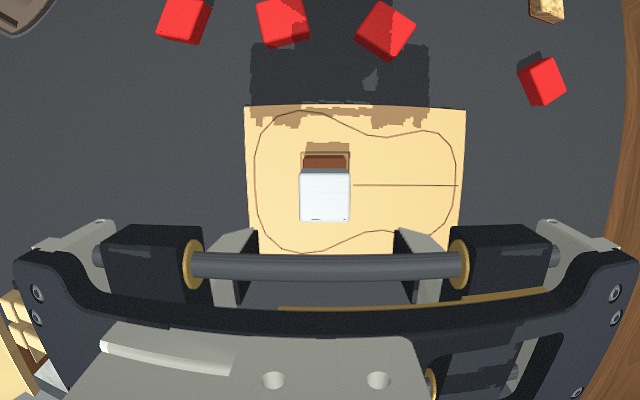

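The top picture shows both stacks in place, the round weight and caul at (158,256) and the square weight on the block at (499,226). The jar (368,268), ruler and sanding block measure within about 1 mm of the start. The arm is clear and open, so I'm handing in.

```bash
python3 -c "
from cell import arm
print(arm.sign_off(), arm.observe()['clock'])"
```

```text
the job is handed in; nothing more can be done
the job is handed in; nothing more can be done
```

Both stacks are built and the job is handed in, with the clock at about 47 s of the 136 s allowed. On the soundboard are the bridge, caul and round weight; on the back plate are the end block and the grey square weight. I left the red look-alikes alone.

- **Placing:** by the wrist camera, each piece was within about 2 mm and 2° of its target.
- **Heights:** the tops measured about 35 mm (caul), 69.5 mm (round weight), 29 mm (end block) and 59 mm (square weight), all as they should be.
- **Bystanders:** the jar, ruler and sanding block measured within about 1 mm of where they started.
- **Disagreement:** the last top view put the caul about 3.5 mm from the soundboard mark, where the wrist camera had said under 1 mm. That is still inside the 10 mm limit.
- **Not measured directly at the end:** the bridge is hidden under the caul, and only a strip of the end block shows under its weight. For these two I rely on the wrist measurements taken just after they were released.

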